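Copper earth bar off the case lid

TASK

The copper bar lies flat on the lid of the blue case, too thin to get hold of there. Slide it over the edge of the case that faces the robot until about 5 cm of it sticks out, grip it by its overhanging end, lift it off and lay it flat in the green tray without dropping it from a height. Leave the steel plate beside it where it is.

Things in the scene. Friction and masses are not known exactly. Their poses are not given: they have to be found in the camera images.
- copper_bar: Loose flat copper bar, 180 x 40 x 3 mm (x, y, z), about 0.19 kg, six small black holes (drawn only), lying on the case lid. Origin: centre of its underside; x along its length, -x end nearest the case's front edge; z up. Slides easily on the lid: closed fingers pressed on it with 5 to 20 N drag it along. Its overhanging end can be straddled from above and gripped across the 40 mm width.
- steel_plate: Bystander: flat steel-grey plate, 180 x 40 x 3 mm, lying beside the copper bar on the same lid, left or right of it, 100 mm or more between their centre lines. Origin: centre of its underside, x along its length. To be left alone.
- case: Closed blue parts case, fixed to the bench, 250 x 280 x 90 mm (x, y, z) with a flat lid. Origin: centre of its underside, so the lid is 90 mm above it. Its -x side is the front, towards the robot: the front edge of the lid lies at x = -125 mm in its frame, and the front wall below is plain. A carrying handle on its +x side sticks out 36 mm, below the lid.
- tray: Shallow open green plastic tray, fixed to the bench, 270 x 190 x 25 mm outside (x, y, z), walls and floor 5 mm thick: the inner floor is 260 x 180 mm and 5 mm above the origin, the rim 25 mm above it. Origin: centre of its underside; x along its longer side, z up.
There are look-alikes about, which are no part of the job. There is more than one size of the copper_bar; the job needs the largest.

How it is judged:
By the outcome, as a careful person would: the job done as asked, in the order asked, and still so for the second after the job is handed in, with the robot touching nothing.
It also fails if it takes over 58 s, if anything falls off the work surface, if the arm or the gripper's body presses on something with over 40 N, if the wrist force passes 120 N, or if a joint passes its speed limit or range.

ROBOT

A 7-joint arm with a two-finger parallel gripper is mounted at the origin on the work surface. World frame = base frame: x ahead of the robot, y to its left, z up, the work surface at z = 0. Lengths are in m, angles in rad, forces in N, time in s.
With the tool pointing down it reaches from about 0.35 to 0.9 m from the base axis. Payload 8.1 kg.
Tool frame: the origin (TCP) lies at the very end of the fingers, on their centre line; the grasp point (between the pads) lies 19 mm behind it; z points along the fingers, y is the line along which they close (so a half turn about z gives the same grasp; the last joint's range is limited). The gripper opens to 92 mm and grips with 3 to 60 N. Pads are 19 mm wide; open, the fingers measure 130 mm over their backs; the gripper's body (75 mm by 190 mm) begins 47 mm behind the grasp point.
Start: joints at [-1.242, 0.434, 0.025, 1.573, -0.012, 1.134, -0.075], TCP at [0.262, 0.568, 0.197] pointing down, gripper open.
Joint ranges: [-2.62, 2.62], [-0.44, 2.09], [-1.27, 1.32], [0.08, 2.57], [-1.32, 4.46], [0.12, 2], [-2.74, 2.74]. Speed limits (rad/s): [2.22, 2.22, 3.01, 3.01, 3.14, 3.14, 3.14].

INTERFACE

Orientations are given as a rotation vector (axis times angle).
In Python, from cell import arm gives the robot as it stands.
- The arm moves only by the tool jog_arm, never from a script. Its argument "rows" is a list of rows, each a list of 3 entries, a list of its own where there are three numbers: the shift along the world's x, y, z in cm, then the turn, a rotation vector about the world's x, y, z in degrees, then the opening, from 0 (shut) to 1 (fully open). A call has 1 to 8 rows; each row is the pose to reach, as a shift and turn from the pose commanded when the call began; what a row does not reach only later rows make up. A row lasts 1/8 s, in which the tool goes at most 62.5 mm and 10.7 degrees, less where a joint would pass 70% of its speed; a pose out of reach is approached as far as the arm can. A call with a gripper value outside its range is refused whole. The fingers move at their own pace and stop on an object; "newtons" is the grip in N (left out, the last holds). Time passes only in rows, so rows that repeat a pose let the fingers close. It gives the time, the measured TCP pose, the force, the opening and the grip force at its end, in the units of the state.
- arm.observe(): the state, without advancing time (a new reading comes with each control period).
- arm.get_image(name): name is "scene" or "side" or "wrist"; returns a dict with "img" (384x512x3 uint8, red, green, blue), "depth" (384x512 float32, m along the optical axis (not along the pixel's ray), 0 where there is no reading), "fx", "fy", "cx", "cy" (pixels), "rvec" (rotation vector, rad) and "tvec" (3), from world to camera coordinates, as OpenCV has them; the wrist camera has in their place "mount" (4x4, takes a point from camera to tool coordinates, whose origin is the TCP and whose axes are the flange's). Camera axes: x right, y down, z forward; pixel columns grow to the right and rows downward; lengths in m; the calibration is good to about 2 mm. A picture is of the moment at which its call begins: read the wrist's pose just before it.
- arm.sign_off(): hands the job in; it is judged then, once.
The state is a dict: "clock": time; "joints": joint angles; "dq": joint speeds; "joint_efforts": joint torques, N m; "position": TCP position; "ee_rot": TCP orientation; "force": force on the tool from outside, world axes, zero at the start; "ft_torque": the same for the moment, N m; "width": opening from 0.0 (shut) to 1.0 (fully open); "gripper_force": force on a finger pad.
Only numpy, scipy, OpenCV 4.12 (cv2) and the standard library are available. Lean on these libraries where they do the work, as an engineer would, in place of code of your own. Each camera call takes 0.05 s, during which the arm holds its last target. There are 200 camera calls.

## Working session

There is one attempt and no reset: what is moved stays moved. The work goes in short steps, Python scripts to look and compute and a tool call to move; the robot and the scene stay as the last step left them, time stands still between calls to the robot, and variables do not carry over. Pictures are saved under pics/ and viewed, at most 10 in all, crops included, and the job is handed in when it is done.

Besides the shell and the picture viewer there is one more tool, called after "Call:" as name(argument=value, ...), one argument or row to a line, values as JSON. jog_arm: Moves the arm, as the interface text tells. Its arguments: {"type":"object","properties":{"rows":{"type":"array","items":{"type":"array"}},"newtons":{"type":"number"}},"required":["rows"]}

```bash
mkdir -p pics; cat > h.py <<'E'
import numpy as np, cv2, pickle
from cell import arm
def grab(n):
    s=arm.observe(); d=arm.get_image(n)
    if 'mount' in d:
        T=np.eye(4); T[:3,:3]=cv2.Rodrigues(np.array(s['ee_rot'],float))[0]; T[:3,3]=s['position']
        C=T@np.array(d['mount'])
    else:
        M=np.eye(4); M[:3,:3]=cv2.Rodrigues(np.array(d['rvec'],float))[0]; M[:3,3]=np.ravel(d['tvec']); C=np.linalg.inv(M)
    d['C']=C; return d
def ray(d,u,v):
    r=d['C'][:3,:3]@np.array([(u-d['cx'])/d['fx'],(v-d['cy'])/d['fy'],1]); return d['C'][:3,3],r
def onz(d,u,v,z):
    o,r=ray(d,u,v); return o+r*(z-o[2])/r[2]
def dep(d,u,v):
    o,r=ray(d,u,v); return o+r*d['depth'][int(round(v)),int(round(u))]
E
python3 - <<'E'
from h import *
a=[grab(n) for n in('scene','side','wrist')]
pickle.dump(a,open('a.pkl','wb'))
for d,n in zip(a,'scene side wrist'.split()):
    cv2.imwrite(f'pics/{n}0.png',d['img'][:,:,::-1])
    print(n,d['C'].round(3).tolist(),d['fx'])
s=arm.observe();print(s)
E
```

```text
scene [[0.75, 0.547, -0.372, 0.853], [0.662, -0.624, 0.416, -0.311], [-0.005, -0.558, -0.83, 0.808], [0.0, 0.0, 0.0, 1.0]] 353.0991505715664
side [[0.998, -0.037, 0.053, 0.48], [-0.064, -0.512, 0.856, -0.825], [-0.005, -0.858, -0.514, 0.63], [0.0, 0.0, 0.0, 1.0]] 355.2799718764849
wrist [[0.419, 0.88, 0.224, 0.202], [0.908, -0.406, -0.105, 0.594], [-0.001, 0.247, -0.969, 0.384], [0.0, 0.0, 0.0, 1.0]] 320.8924433688012
{'clock': 0.15, 'joints': array([-1.24162439,  0.43506851,  0.02497879,  1.57383928, -0.01160848,
        1.13400362, -0.07508284]), 'dq': array([ 0.0012112 , -0.00203264,  0.00133495, -0.00322263, -0.00071612,
       -0.00049796, -0.00070026]), 'joint_efforts': array([ 2.28568584e-03, -6.68260360e+01,  9.86221321e-01, -3.14697862e+01,
       -6.04591426e-02,  3.93329398e-02,  8.25103143e-05]), 'position': array([0.26142639, 0.56725673, 0.19634074]), 'ee_rot': array([-6.73027546e-01, -3.06849935e+00,  1.82821201e-03]), 'force': array([ 0.01042559, -0.10664189, -0.74446941]), 'ft_torque': array([-0.03082191,  0.00711048,  0.01364189]), 'gripper_force': 0.0, 'width': 1.0002670773358318}
```

View pics/scene0.png

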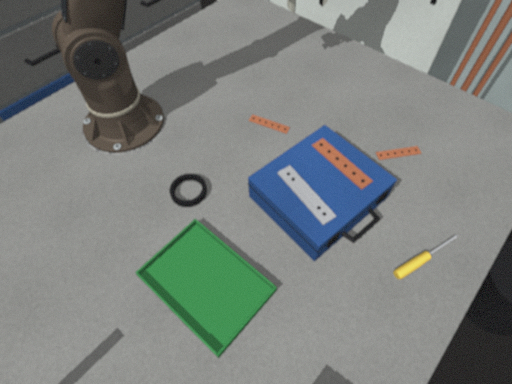

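View pics/side0.png

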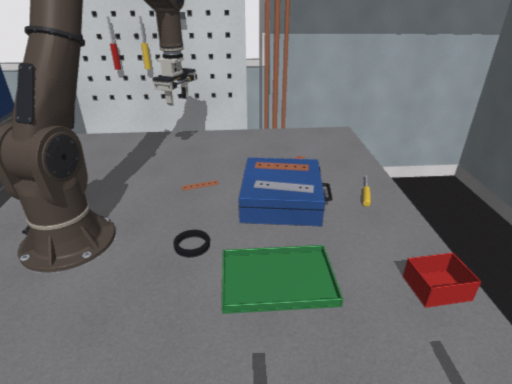

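The candidates for the bar are three orange bars. In the scene view they are at (342,163) on the case lid, (270,124) on the bench and (398,153) on the bench. In the side view they are at (281,167) on the lid, (200,185) and (300,157). The one on the lid is the largest and matches the description. The plate is at (306,194), the tray at (207,285), and the handle (365,225) is on the far side of the case.

```bash
cat > m.py <<'E'
from h import *
def mask(d,k):
    h=cv2.cvtColor(d['img'],cv2.COLOR_RGB2HSV); H,S,V=[h[...,i].astype(int) for i in range(3)]
    return {'cu':(((H<16)|(H>174))&(S>110)&(V>110)),'blue':(H>100)&(H<130)&(S>120),'green':(H>50)&(H<85)&(S>100),'grey':(S<60)&(V>120)}[k].astype(np.uint8)
def blobs(m,amin=60):
    c,_=cv2.findContours(cv2.morphologyEx(m,cv2.MORPH_CLOSE,np.ones((3,3))),cv2.RETR_EXTERNAL,cv2.CHAIN_APPROX_NONE)
    return sorted([x for x in c if cv2.contourArea(x)>amin],key=lambda x:-cv2.contourArea(x))
def rect_on(d,c,z):
    p=np.array([onz(d,*q,z)[:2] for q in c[:,0]],np.float32)*1000
    (x,y),(w,h),a=cv2.minAreaRect(p)
    if w<h:w,h,a=h,w,a+90
    a=(a+90)%180-90
    return [round(float(v),1) for v in(x,y,w,h,a)]
def tri(d,p,e,q):
    o,r=ray(d,*p);o2,r2=ray(e,*q)
    t=np.linalg.lstsq(np.c_[r,-r2],o2-o,rcond=None)[0]; A=o+t[0]*r;B=o2+t[1]*r2
    return ((A+B)/2).round(4),round(float(np.linalg.norm(A-B)),4)
E
python3 - <<'E'
from m import *
a=pickle.load(open('a.pkl','rb'))
cen={}
for i in(0,1):
    d=a[i]
    for k in('cu','blue','green'):
        for c in blobs(mask(d,k),25)[:6]:
            (u,v),_,_=cv2.minAreaRect(c); 
            if k=='cu' and v<100: continue
            print(i,k,(round(u),round(v)),cv2.contourArea(c),'depthpt',dep(d,u,v).round(3),rect_on(d,c,{'cu':.093,'blue':.09,'green':.025}[k]))
    # lid-surface points by depth; blue mask within lid height
    vv,uu=np.nonzero(mask(d,'blue')); P=np.array([dep(d,u,v) for u,v in zip(uu,vv)])
    ok=(P[:,2]>.07)&(P[:,2]<.11)&(P[:,0]>.2)&(P[:,0]<1)&(abs(P[:,1])<.6)
    print('lid z med',np.median(P[ok,2])); 
    b=cv2.minAreaRect((P[ok&(P[:,2]>.084),:2]*1000).astype(np.float32)); print('lid',b)
# bar centre = centroid of diag corners
def corners(d,k,near):
    for c in blobs(mask(d,k),25):
        M=cv2.moments(c); u,v=M['m10']/M['m00'],M['m01']/M['m00']
        if np.hypot(u-near[0],v-near[1])<25:return u,v
print('tri cu',tri(a[0],corners(a[0],'cu',(342,163)),a[1],corners(a[1],'cu',(281,167))))
g0=corners(a[0],'green',(207,285));g1=corners(a[1],'green',(279,277));print('tri green',tri(a[0],g0,a[1],g1))
im=a[0]['img'][100:260,225:425,::-1];cv2.imwrite('pics/crop.png',cv2.resize(im,(800,640))[:600])
w=a[2]['img'];cv2.imwrite('pics/w.png',w[:,:,::-1])
E
```

```text
0 cu (342, 163) 704.5 depthpt [0.637 0.243 0.094] [633.4, 244.9, 175.2, 36.5, -10.8]
0 cu (398, 152) 234.5 depthpt [0.712 0.457 0.001] [727.8, 370.3, 112.0, 22.2, 52.0]
0 cu (269, 124) 188.5 depthpt [0.351 0.294 0.005] [405.0, 227.0, 111.5, 22.2, 16.3]
0 blue (320, 184) 10457.5 depthpt [0.633 0.156 0.091] [631.8, 157.0, 308.1, 261.5, 82.1]
0 blue (35, 97) 644.0 depthpt [-0.46  -0.104 -0.093] [-193.8, -139.1, 229.6, 45.2, 89.4]
0 green (208, 283) 9455.5 depthpt [ 0.577 -0.186  0.006] [573.3, -189.2, 269.0, 188.6, 0.3]
lid z med 0.0904827358693353
lid ((626.5687866210938, 173.80929565429688), (279.0606689453125, 246.72264099121094), 81.96207427978516)
1 cu (445, 278) 1871.5 depthpt [ 0.98  -0.218  0.001] [898.8, -302.4, 150.1, 135.6, 5.7]
1 cu (282, 166) 184.0 depthpt [0.633 0.243 0.091] [631.4, 238.9, 172.0, 34.4, -11.0]
1 blue (282, 191) 5067.5 depthpt [0.614 0.086 0.086] [616.8, 108.2, 391.8, 246.0, 82.0]
1 blue (6, 93) 327.0 depthpt [-0.462  0.714  0.23 ] [-860.2, 1377.3, 1190.5, 53.2, -61.9]
1 green (281, 278) 6825.0 depthpt [ 0.579 -0.191  0.002] [570.0, -202.8, 265.4, 206.5, 0.2]
lid z med 0.08659937931115358
lid ((624.7239379882812, 171.11520385742188), (281.8004455566406, 245.75949096679688), 81.94770050048828)
tri cu (array([0.636 , 0.2492, 0.0868]), 0.0014)
tri green (array([ 0.5735, -0.1905, -0.0026]), 0.0032)
```

View pics/crop.png

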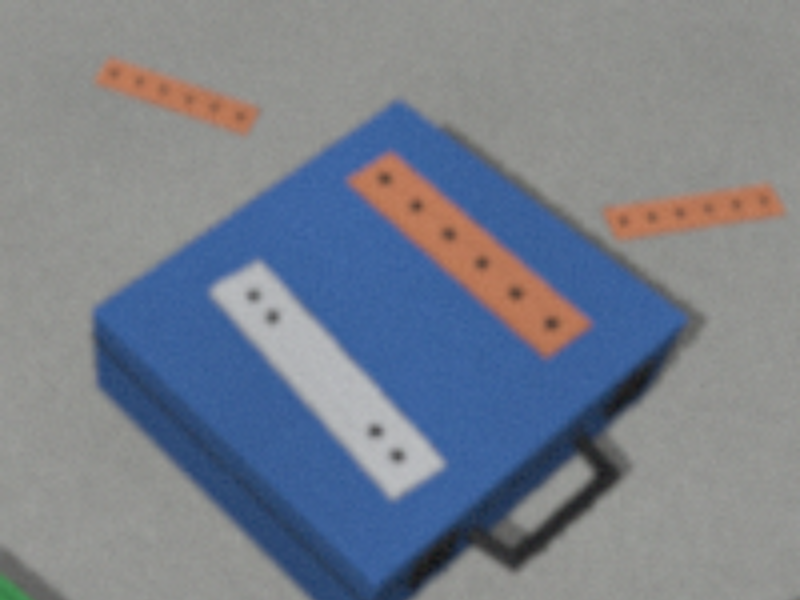

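The crop confirms it: the big orange bar with six holes lies on the lid, with the plate (four holes) to its right and two smaller bars on the bench. I'm moving to above the bar with the fingers closing.

Call:
jog_arm(
  rows=[
    [[5,-4.5,1],[0,0,7],0],
    [[10,-9,2],[0,0,13.5],0],
    [[15,-13.5,2],[0,0,13.5],0],
    [[20,-18,2],[0,0,13.5],0],
    [[25,-22.5,2],[0,0,13.5],0],
    [[30,-27,2],[0,0,13.5],0],
    [[35,-32,2],[0,0,13.5],0],
    [[35,-32,2],[0,0,13.5],0],
  ],
  newtons=40,
)

```text
clock: 1.15
position: [0.6138, 0.2438, 0.2166]
ee_rot: [0.313, 3.126, -0.002]
force: [0.1, 0.9, 0.4]
width: 0.176
gripper_force: 0.0
```

```bash
cat > look.py <<'E'
from m import *
import sys
s=arm.observe();print(s['clock'],s['position'].round(4),s['ee_rot'].round(3),s['force'].round(2),s['width'],s['gripper_force'])
z=float(sys.argv[2])
for n in ('wrist','scene','side'):
    d=grab(n); cv2.imwrite(f'pics/{sys.argv[1]}_{n}.png',d['img'][:,:,::-1])
    for c in blobs(mask(d,'cu'),60)[:3]:
        (u,v),_,_=cv2.minAreaRect(c)
        if n!='wrist' and v<100: continue
        print(n,(round(u),round(v)),dep(d,u,v).round(4),rect_on(d,c,z))
    vv,uu=np.nonzero(mask(d,'blue')); P=np.array([dep(d,u,v) for u,v in zip(uu,vv)])
    if len(P): 
        P=P[(P[:,2]>.08)&(P[:,2]<.1)&(P[:,0]>.3)]
        if len(P): print(n,'lid z',np.median(P[:,2]).round(4),cv2.minAreaRect((P[:,:2]*1000).astype(np.float32)))
E
python3 look.py b .093
```

```text
1.15 [0.6138 0.2438 0.2166] [ 3.130e-01  3.126e+00 -2.000e-03] [0.14 0.91 0.37] 0.1763670157574694 0.0
wrist (263, 179) [0.6132 0.249  0.092 ] [617.0, 248.9, 143.9, 38.6, -11.0]
wrist (432, 207) [0.7117 0.4559 0.0031] [675.9, 411.7, 101.5, 21.8, 51.8]
wrist lid z 0.0902 ((625.1435546875, 174.4651336669922), (278.7041015625, 248.18862915039062), 81.67420959472656)
scene (341, 163) [0.6369 0.2421 0.0949] [633.4, 244.8, 175.2, 36.7, -10.8]
scene lid z 0.0905 ((626.4486083984375, 172.8986358642578), (277.59130859375, 246.5849609375), 82.07708740234375)
side (445, 278) [ 0.9822 -0.2152 -0.0019] [898.8, -302.4, 150.1, 135.6, 5.7]
side (282, 166) [0.6325 0.2402 0.0922] [631.4, 238.9, 172.0, 34.4, -11.0]
side lid z 0.0868 ((625.1253662109375, 172.76193237304688), (284.35198974609375, 246.12661743164062), 81.89411926269531)
```

View pics/b_wrist.png

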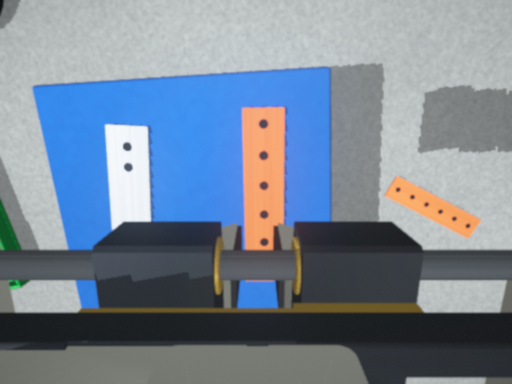

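The wrist view shows the bar (top at v=107, partly hidden below v=250), the plate at (128,170) and a small bar at (432,207). The wrist and scene views disagree on the bar's length, so I'm checking that before pressing.

```bash
python3 - <<'E'
from m import *
d=grab('wrist');s=grab('scene')
for p in[(264,110),(264,200),(264,247),(258,295),(250,75)]: print(p,dep(d,*p).round(4),onz(d,*p,.093).round(4))
# hole positions (crop px/4 + offset)
for p in[(384,178),(551,323),(372,165),(570,340)]:
    q=(p[0]/4+225,p[1]*160/640+100); print(q,onz(s,*q,.093).round(4))
e=grab('side')
for n,x in(('wrist',d),('scene',s),('side',e)):
    for c in blobs(mask(x,'cu'),60)[:3]:
        print(n,cv2.boxPoints(cv2.minAreaRect(c)).round().tolist())
E
```

```text
(264, 110) [0.5476 0.2638 0.0947] [0.5476 0.2638 0.093 ]
(264, 200) [0.6334 0.2468 0.0932] [0.6334 0.2468 0.093 ]
(264, 247) [0.6046 0.2488 0.2756] [0.6833 0.2368 0.093 ]
(258, 295) [0.7396 0.219  0.0889] [0.7372 0.2195 0.093 ]
(250, 75) [0.5145 0.2573 0.0911] [0.5147 0.2573 0.093 ]
(321.0, 144.5) [0.5601 0.2599 0.093 ]
(362.75, 180.75) [0.7073 0.232  0.093 ]
(318.0, 141.25) [0.5473 0.264  0.093 ]
(367.5, 185.0) [0.7229 0.2287 0.093 ]
wrist [[242.0, 109.0], [282.0, 109.0], [282.0, 250.0], [242.0, 250.0]]
wrist [[384.0, 196.0], [394.0, 176.0], [480.0, 220.0], [469.0, 240.0]]
scene [[313.0, 145.0], [321.0, 136.0], [371.0, 180.0], [363.0, 189.0]]
scene [[461.0, 88.0], [511.0, 3.0], [517.0, 6.0], [467.0, 91.0]]
scene [[450.0, 83.0], [497.0, -2.0], [500.0, 0.0], [454.0, 85.0]]
side [[408.0, 258.0], [475.0, 248.0], [482.0, 299.0], [415.0, 309.0]]
side [[256.0, 167.0], [256.0, 162.0], [307.0, 165.0], [307.0, 169.0]]
side [[170.0, 21.0], [175.0, 20.0], [181.0, 73.0], [176.0, 73.0]]
```

The image's up direction is −x, so the views agree. The bar centre is (0.6335, 0.2465), yaw −11°, with its top at about 0.093. Its front end is 32 mm behind the lid edge, so it needs about 82 mm of slide. Descending now.

Call:
jog_arm(
  rows=[
    [[0,0.6,-4],[0,0,0],0],
    [[0,0.6,-8],[0,0,0],0],
    [[0,0.6,-10.5],[0,0,0],0],
    [[0,0.6,-11.3],[0,0,0],0],
    [[0,0.6,-11.8],[0,0,0],0],
    [[0,0.6,-12],[0,0,0],0],
    [[0,0.6,-12.1],[0,0,0],0],
    [[0,0.6,-12.1],[0,0,0],0],
  ],
)

```text
clock: 2.45
position: [0.6119, 0.2537, 0.0965]
ee_rot: [0.308, 3.126, 0.001]
force: [1.2, 0.4, -0.1]
width: 0.007
gripper_force: 0.0
```

Call:
jog_arm(
  rows=[
    [[0,-0.3,-0.1],[0,0,0],0],
    [[0,-0.3,-0.2],[0,0,0],0],
    [[0,-0.3,-0.3],[0,0,0],0],
    [[0,-0.3,-0.4],[0,0,0],0],
    [[0,-0.3,-0.4],[0,0,0],0],
  ],
)

```text
clock: 3.08
position: [0.6115, 0.2507, 0.0918]
ee_rot: [-0.308, -3.126, 0.0]
force: [-0.3, -0.3, 0.9]
width: -0.002
gripper_force: 0.0
```

Call:
jog_arm(
  rows=[
    [[0,0,-0.1],[0,0,0],0],
    [[0,0,-0.1],[0,0,0],0],
    [[0,0,-0.1],[0,0,0],0],
  ],
)

```text
clock: 3.45
position: [0.6116, 0.2507, 0.091]
ee_rot: [0.308, 3.126, 0.0]
force: [0.6, 0.1, -0.6]
width: 0.006
gripper_force: 0.0
```

Call:
jog_arm(
  rows=[
    [[0,0,-0.1],[0,0,0],0],
    [[0,0,-0.2],[0,0,0],0],
    [[0,0,-0.2],[0,0,0],0],
  ],
)

```text
clock: 3.82
position: [0.6115, 0.2506, 0.0888]
ee_rot: [-0.308, -3.126, 0.0]
force: [0.1, 0.3, -0.4]
width: 0.002
gripper_force: 0.0
```

Call:
jog_arm(
  rows=[
    [[0,0,-0.1],[0,0,0],0],
    [[0,0,-0.1],[0,0,0],0],
  ],
)

```text
clock: 4.08
position: [0.6116, 0.2506, 0.0879]
ee_rot: [-0.308, -3.126, 0.0]
force: [-0.5, 0.7, 0.4]
width: 0.002
gripper_force: 0.0
```

Call:
jog_arm(
  rows=[
    [[0,0,-0.1],[0,0,0],0],
    [[0,0,-0.1],[0,0,0],0],
  ],
)

```text
clock: 4.32
position: [0.6115, 0.2506, 0.0868]
ee_rot: [-0.308, -3.126, 0.0]
force: [-0.1, -0.1, -0.9]
width: 0.003
gripper_force: 0.0
```

No contact yet, so I'm looking from the side.

```bash
python3 - <<'E'
from m import *
d=grab('side');e=grab('scene')
a=cv2.resize(d['img'][110:230,220:340],(400,400),interpolation=2);b=cv2.resize(e['img'][90:250,260:420],(400,400),interpolation=2)
cv2.imwrite('pics/c.png',np.hstack([a,b])[:,:,::-1])
E
```

```text
(no output)
```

View pics/c.png

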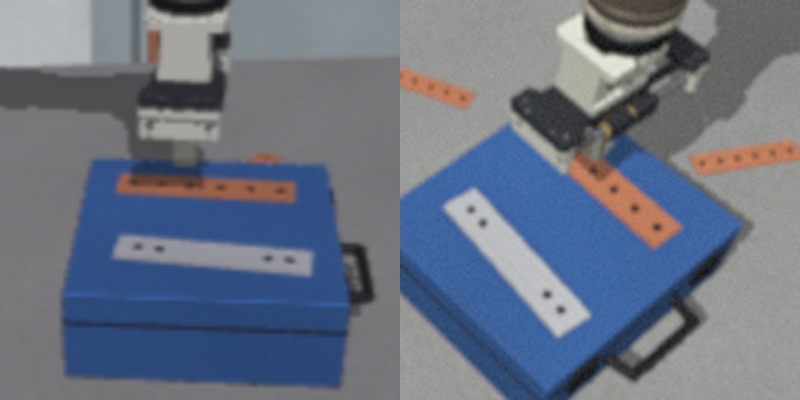

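The side crop shows the fingertips ending at about (187,165), visibly above or behind the bar at row 188. I'm comparing that with the projected TCP.

```bash
python3 - <<'E'
from m import *
d=grab('side');e=grab('scene');p=arm.observe()['position'];print(p,arm.observe()['joints'].round(3))
for n,x in(('side',d),('scene',e)):
    for P in(p,p+[0,0,.02],p+[0,0,.04]):
        q=np.linalg.inv(x['C'])@np.r_[P,1]; print(n,(x['fx']*q[0]/q[2]+x['cx']).round(1),(x['fy']*q[1]/q[2]+x['cy']).round(1))
for v in range(140,172,3): print(v,d['img'][v,275],dep(d,275,v).round(3))
E
```

```text
[0.61161284 0.2506111  0.08696506] [-0.528  0.59   0.089  1.605 -0.061  0.949  0.957]
side 275.0 166.0
side 275.1 160.6
side 275.3 155.2
scene 334.6 158.0
scene 336.0 153.0
scene 337.3 147.9
140 [44 46 50] [0.598 0.156 0.221]
143 [130 129 126] [0.598 0.155 0.212]
146 [129 128 123] [0.599 0.163 0.198]
149 [166 164 159] [0.599 0.161 0.189]
152 [110 110 106] [0.608 0.231 0.148]
155 [106 105 102] [0.609 0.235 0.135]
158 [86 86 84] [0.609 0.237 0.123]
161 [34 53 86] [0.616 0.288 0.087]
164 [98 64 50] [0.613 0.26  0.09 ]
167 [150  97  74] [0.61  0.236 0.09 ]
170 [ 52  81 135] [0.608 0.22  0.087]
```

In the image the true fingertip sits about 20 mm above the reported TCP. I'll keep descending in small steps until there is force.

Call:
jog_arm(
  rows=[
    [[0,0,-0.3],[0,0,0],0],
    [[0,0,-0.6],[0,0,0],0],
    [[0,0,-0.8],[0,0,0],0],
    [[0,0,-1.0],[0,0,0],0],
    [[0,0,-1.0],[0,0,0],0],
  ],
)

```text
clock: 5.15
position: [0.6115, 0.2506, 0.0767]
ee_rot: [-0.308, -3.126, 0.0]
force: [-0.7, -0.4, 0.9]
width: 0.006
gripper_force: 0.0
```

Call:
jog_arm(
  rows=[
    [[0,0,-0.1],[0,0,0],0],
    [[0,0,-0.2],[0,0,0],0],
    [[0,0,-0.2],[0,0,0],0],
  ],
)

```text
clock: 5.52
position: [0.6115, 0.2506, 0.0749]
ee_rot: [-0.308, -3.126, -0.0]
force: [0.2, -0.5, 0.2]
width: 0.0
gripper_force: 0.0
```

```bash
python3 - <<'E'
from m import *
d=grab('side');s=arm.observe();print(s['position'],s['force'])
for v in range(152,172,1): print(v,d['img'][v,275],dep(d,275,v).round(3))
E
```

```text
[0.61156833 0.25061647 0.07491359] [-0.39135806  0.01993939  0.30193862]
152 [167 165 160] [0.6   0.163 0.179]
153 [166 164 159] [0.6   0.166 0.174]
154 [163 162 156] [0.6   0.16  0.174]
155 [144 142 138] [0.6   0.166 0.167]
156 [112 111 107] [0.609 0.233 0.132]
157 [107 106 102] [0.609 0.234 0.128]
158 [108 107 103] [0.609 0.231 0.126]
159 [107 106 102] [0.608 0.229 0.123]
160 [103 102  99] [0.609 0.234 0.118]
161 [94 92 89] [0.609 0.232 0.115]
162 [88 81 77] [0.61  0.241 0.106]
163 [98 71 59] [0.614 0.268 0.09 ]
164 [98 64 49] [0.613 0.262 0.089]
165 [93 61 47] [0.612 0.253 0.089]
166 [102  67  51] [0.612 0.252 0.086]
167 [114  74  57] [0.61  0.237 0.09 ]
168 [133  91  85] [0.609 0.23  0.09 ]
169 [ 79  83 120] [0.609 0.23  0.086]
170 [ 51  81 134] [0.609 0.223 0.086]
171 [ 50  82 137] [0.608 0.216 0.086]
```

```bash
python3 look.py e .093; python3 - <<'E'
from m import *
for n in('side','scene'):
    d=grab(n);H=[]
    for u in range(240,345):
        for v in range(110,165): H.append(np.r_[u,v,dep(d,u,v)])
    H=np.array(H); k=(H[:,4]>.1)&(abs(H[:,2]-.61)<.1)&(abs(H[:,3]-.25)<.15); G=H[k]
    f=G[(abs(G[:,3]-.25)<.03)&(abs(G[:,2]-.61)<.03)]
    print(n,'finger z pct',np.percentile(f[:,4],[0,1,5,20]) if len(f) else None); b=G[abs(G[:,3]-.25)>.06]; print(' body z',np.percentile(b[:,4],[0,1,5,20]))
E
```

```text
5.575 [0.6116 0.2506 0.0749] [-0.308 -3.126  0.   ] [-0.39  0.02  0.3 ] 0.005510707004698559 0.0
wrist (256, 174) [0.5782 0.2559 0.0935] [580.0, 255.9, 68.4, 38.9, -11.0]
wrist (477, 241) [0.6913 0.4294 0.0018] [641.3, 371.4, 40.9, 18.9, 51.8]
wrist lid z 0.0903 ((580.0792236328125, 220.44898986816406), (201.4451141357422, 145.13040161132812), 82.0154037475586)
scene (349, 169) [0.6617 0.2394 0.0927] [659.1, 240.0, 122.1, 36.5, -10.7]
scene lid z 0.0905 ((627.4652099609375, 173.43276977539062), (278.37371826171875, 247.8219451904297), 81.78427124023438)
side (445, 278) [ 9.809e-01 -2.168e-01 -2.000e-04] [897.9, -302.5, 152.0, 135.6, 5.7]
side (282, 166) [0.6331 0.2441 0.0902] [631.4, 238.9, 172.0, 34.4, -11.0]
side lid z 0.0868 ((625.0076293945312, 172.12513732910156), (282.52532958984375, 246.12713623046875), 81.82754516601562)
side finger z pct [0.10516129 0.1054301  0.11137999 0.12607205]
 body z [0.166929   0.16858791 0.17019799 0.17905658]
scene finger z pct [0.10394918 0.10623535 0.11205863 0.1201182 ]
 body z [0.17044912 0.17267197 0.17602965 0.19327733]
```

The wrist camera agrees with the scene, but the real fingertips are about 29 mm short of the reported TCP; the gripper body is offset by the same amount. Contact should come at a reported z of about 0.064.

Call:
jog_arm(
  rows=[
    [[0,0,-0.3],[0,0,0],0],
    [[0,0,-0.6],[0,0,0],0],
    [[0,0,-0.8],[0,0,0],0],
    [[0,0,-0.8],[0,0,0],0],
  ],
)

```text
clock: 6.32
position: [0.6114, 0.2506, 0.0667]
ee_rot: [-0.308, -3.126, 0.0]
force: [0.4, -0.9, -0.1]
width: 0.002
gripper_force: 0.0
```

Call:
jog_arm(
  rows=[
    [[0,0,-0.1],[0,0,0],0],
    [[0,0,-0.2],[0,0,0],0],
    [[0,0,-0.2],[0,0,0],0],
  ],
)

```text
clock: 6.7
position: [0.6115, 0.2507, 0.0649]
ee_rot: [-0.308, -3.126, -0.0]
force: [0.7, 0.6, 0.1]
width: 0.004
gripper_force: 0.0
```

Call:
jog_arm(
  rows=[
    [[0,0,-0.1],[0,0,0],0],
    [[0,0,-0.1],[0,0,0],0],
  ],
)

```text
clock: 6.95
position: [0.6116, 0.2506, 0.0639]
ee_rot: [-0.308, -3.126, 0.0]
force: [-0.4, -0.1, 0.8]
width: 0.005
gripper_force: 0.0
```

Call:
jog_arm(
  rows=[
    [[0,0,-0.1],[0,0,0],0],
    [[0,0,-0.1],[0,0,0],0],
  ],
)

```text
clock: 7.2
position: [0.612, 0.2508, 0.0637]
ee_rot: [0.308, 3.126, 0.001]
force: [-0.3, -0.8, 5.0]
width: 0.004
gripper_force: 2.4
```

Call:
jog_arm(
  rows=[
    [[0,0,-0.1],[0,0,0],0],
    [[0,0,-0.1],[0,0,0],0],
  ],
)

```text
clock: 7.45
position: [0.6125, 0.2511, 0.0636]
ee_rot: [0.308, 3.124, 0.002]
force: [-1.6, -1.4, 11.2]
width: 0.003
gripper_force: 5.5
```

Contact at 11 N. Dragging the first half.

Call:
jog_arm(
  rows=[
    [[-0.4,0.06,0],[0,0,0],0],
    [[-0.9,0.14,0],[0,0,0],0],
    [[-1.5,0.24,0],[0,0,0],0],
    [[-2.1,0.34,0],[0,0,0],0],
    [[-2.7,0.43,0],[0,0,0],0],
    [[-3.3,0.53,0],[0,0,0],0],
    [[-4.0,0.64,0],[0,0,0],0],
    [[-4.0,0.64,0],[0,0,0],0],
  ],
)

```text
clock: 8.45
position: [0.5725, 0.2579, 0.0635]
ee_rot: [0.307, 3.124, 0.003]
force: [-1.8, -0.3, 10.6]
width: 0.004
gripper_force: 5.2
```

```bash
python3 look.py f .093
```

```text
8.45 [0.5725 0.2579 0.0635] [3.070e-01 3.124e+00 3.000e-03] [-1.79 -0.32 10.62] 0.004064266506625341 5.248937792493962
wrist (256, 168) [0.5341 0.2639 0.0932] [535.4, 263.7, 59.1, 40.1, -11.3]
wrist (472, 296) [0.6972 0.4242 0.0027] [628.5, 367.2, 36.3, 20.0, 78.7]
wrist lid z 0.0902 ((556.4955444335938, 224.1241455078125), (200.17579650878906, 99.01240539550781), 81.99708557128906)
scene (338, 159) [0.6219 0.2476 0.0924] [620.9, 247.1, 121.2, 36.5, -11.0]
scene lid z 0.0906 ((626.526611328125, 173.87124633789062), (279.42095947265625, 246.2676239013672), 82.12947845458984)
side (445, 278) [ 0.9821 -0.2154 -0.0017] [898.8, -302.4, 150.2, 135.6, 5.7]
side lid z 0.0867 ((624.9409790039062, 170.8509521484375), (280.8922424316406, 246.7364044189453), 82.1083755493164)
```

The bar follows without slipping: 39 mm moved, about 7 mm overhang. Another 43 mm.

Call:
jog_arm(
  rows=[
    [[-0.4,0.06,0],[0,0,0],0],
    [[-0.9,0.14,0],[0,0,0],0],
    [[-1.5,0.24,0],[0,0,0],0],
    [[-2.2,0.35,0],[0,0,0],0],
    [[-2.9,0.46,0],[0,0,0],0],
    [[-3.6,0.58,0],[0,0,0],0],
    [[-4.3,0.69,0],[0,0,0],0],
    [[-4.3,0.69,0],[0,0,0],0],
  ],
)

```text
clock: 9.6
position: [0.5296, 0.2649, 0.0635]
ee_rot: [0.307, 3.124, 0.003]
force: [-1.4, -0.8, 11.4]
width: 0.006
gripper_force: 5.6
```

```bash
python3 look.py g .093
```

```text
9.6 [0.5296 0.2649 0.0635] [3.070e-01 3.124e+00 3.000e-03] [-1.36 -0.8  11.42] 0.006229790797091505 5.586378465523012
wrist (256, 168) [0.4914 0.2709 0.0931] [492.8, 271.0, 58.7, 40.1, -11.3]
wrist (285, 9) [0.4007 0.3101 0.0034] [423.6, 297.8, 18.7, 16.2, -75.6]
wrist lid z 0.09 ((534.1842041015625, 224.2700653076172), (205.65097045898438, 55.659385681152344), 82.0483169555664)
scene (325, 149) [0.5778 0.2528 0.0946] [575.4, 254.4, 126.5, 36.2, -10.8]
scene lid z 0.0906 ((626.29296875, 173.83444213867188), (278.8268127441406, 247.6436767578125), 82.10680389404297)
side (445, 278) [ 9.814e-01 -2.163e-01 -8.000e-04] [897.9, -302.5, 152.0, 135.6, 5.7]
side lid z 0.0867 ((624.3042602539062, 172.20327758789062), (282.8765563964844, 247.97384643554688), 81.8975830078125)
```

The overhang is about 50 mm, the front end is centred at (0.464, 0.277) and the yaw is −11.2°, already matched by the tool. Now lifting, opening and moving over the end.

Call:
jog_arm(
  rows=[
    [[0,0,1],[0,0,0],0],
    [[0,0,3],[0,0,0],1],
    [[0,0,5],[0,0,0],1],
    [[-2,0.35,5],[0,0,0],1],
    [[-4.3,0.7,5],[0,0,0],1],
    [[-4.3,0.7,5],[0,0,0],1],
    [[-4.3,0.7,5],[0,0,0],1],
    [[-4.3,0.7,5],[0,0,0],1],
  ],
)

```text
clock: 10.75
position: [0.4865, 0.2706, 0.112]
ee_rot: [0.309, 3.126, -0.0]
force: [0.5, 0.6, -0.4]
width: 0.72
gripper_force: 0.0
```

```bash
python3 look.py i .093; python3 - <<'E'
from m import *
d=grab('side');e=grab('scene')
a=cv2.resize(d['img'][80:240,180:340],(400,400),interpolation=2);b=cv2.resize(e['img'][70:230,230:390],(400,400),interpolation=2)
cv2.imwrite('pics/i.png',np.hstack([a,b])[:,:,::-1])
E
```

```text
10.75 [0.4865 0.2706 0.112 ] [ 0.309  3.126 -0.   ] [ 0.54  0.57 -0.45] 0.7198174806164134 0.0
wrist (260, 214) [0.4878 0.2713 0.0928] [488.5, 271.6, 51.1, 40.2, -11.3]
wrist (265, 43) [0.367  0.301  0.0016] [384.7, 295.3, 62.9, 20.1, 15.9]
wrist (261, 294) [0.5473 0.2605 0.0931] [547.5, 260.6, 39.5, 22.7, 78.7]
wrist lid z 0.0901 ((535.6519775390625, 257.2789001464844), (126.06287384033203, 52.710533142089844), 79.96309661865234)
scene (319, 144) [0.5546 0.2573 0.0943] [551.2, 259.4, 175.8, 37.1, -10.6]
scene lid z 0.0906 ((626.2275390625, 173.579833984375), (278.95361328125, 247.10125732421875), 81.9595718383789)
side (445, 278) [ 9.810e-01 -2.167e-01 -3.000e-04] [898.1, -302.5, 151.5, 135.6, 5.7]
side lid z 0.0867 ((623.9739379882812, 171.90835571289062), (280.873046875, 248.15567016601562), 81.81105041503906)
```

View pics/i.png

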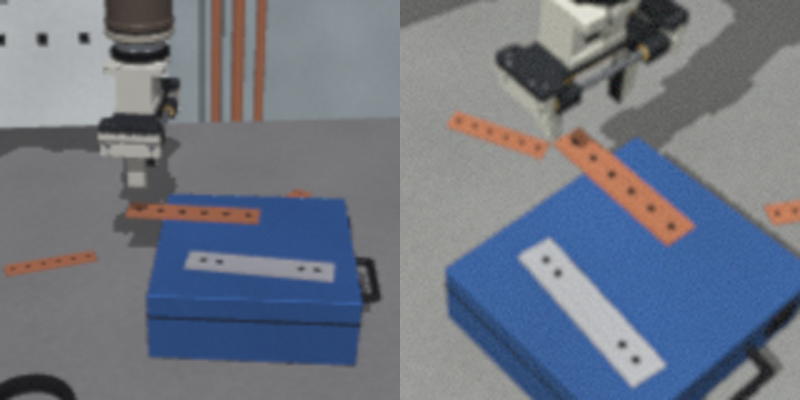

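View pics/i_wrist.png

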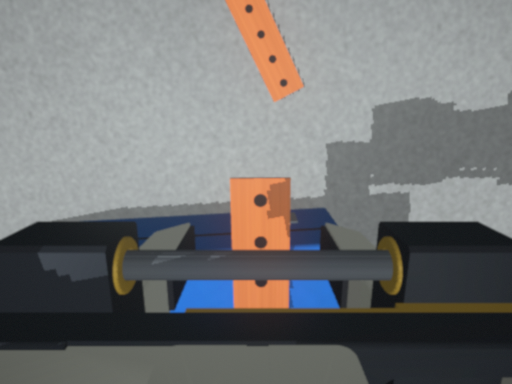

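The side view shows the bar's front end sticking out past the lid edge at (130,210). In the wrist view the end is at (260,178), with the fingers at (165,265) and (350,265) straddling it. Descending.

Call:
jog_arm(
  rows=[
    [[0,0.1,-1.5],[0,0,0],1],
    [[0,0.1,-3],[0,0,0],1],
    [[0,0.1,-4.5],[0,0,0],1],
    [[0,0.1,-5.5],[0,0,0],1],
    [[0,0.1,-6.3],[0,0,0],1],
    [[0,0.1,-6.8],[0,0,0],1],
    [[0,0.1,-6.8],[0,0,0],1],
  ],
)

```text
clock: 11.88
position: [0.4855, 0.2719, 0.0438]
ee_rot: [-0.308, -3.126, 0.0]
force: [-0.5, -0.1, 0.4]
width: 1.001
gripper_force: 0.0
```

```bash
python3 - <<'E'
from m import *
d=grab('side');e=grab('scene');s=arm.observe();print(s['position'],s['force'],s['width'])
a=cv2.resize(d['img'][120:200,200:280],(400,400),interpolation=2);b=cv2.resize(e['img'][80:200,230:350],(400,400),interpolation=2)
cv2.imwrite('pics/j.png',np.hstack([a,b])[:,:,::-1])
for v in range(145,176,2): print(v,[ (d['img'][v,u].tolist(),dep(d,u,v).round(3).tolist()) for u in(234,)])
E
```

```text
[0.48582821 0.27210612 0.04426432] [ 0.18787788  0.42389086 -0.08749456] 1.0000406924791587
145 [([142, 141, 137], [0.476, 0.221, 0.181])]
147 [([43, 44, 50], [0.475, 0.209, 0.179])]
149 [([44, 46, 51], [0.475, 0.196, 0.178])]
151 [([41, 43, 48], [0.475, 0.18, 0.179])]
153 [([46, 48, 50], [0.475, 0.178, 0.173])]
155 [([127, 126, 121], [0.475, 0.178, 0.166])]
157 [([138, 137, 132], [0.474, 0.183, 0.157])]
159 [([167, 165, 160], [0.474, 0.182, 0.151])]
161 [([166, 164, 158], [0.474, 0.186, 0.142])]
163 [([112, 111, 107], [0.473, 0.205, 0.125])]
165 [([109, 108, 104], [0.473, 0.209, 0.116])]
167 [([157, 156, 150], [0.473, 0.209, 0.109])]
169 [([161, 159, 154], [0.473, 0.207, 0.103])]
171 [([160, 159, 153], [0.472, 0.21, 0.094])]
173 [([150, 149, 144], [0.472, 0.213, 0.085])]
175 [([85, 84, 83], [0.472, 0.223, 0.072])]
```

View pics/j.png

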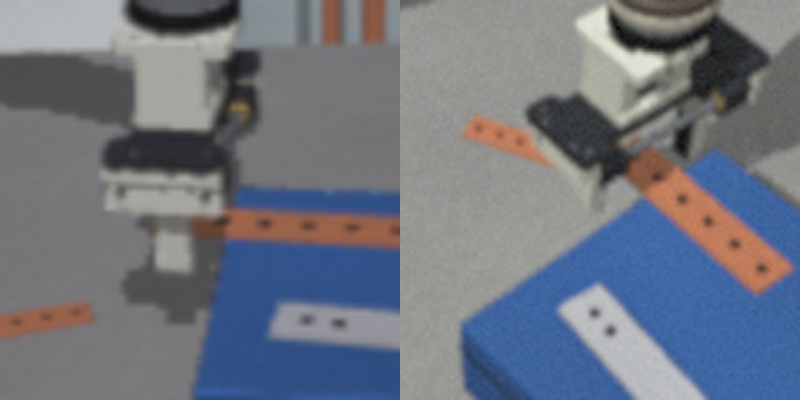

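The near finger reaches below the bar (tip at (175,270) in the side crop, z≈0.073) and stands clear of the case wall. Gripping.

Call:
jog_arm(
  rows=[
    [[0,0,0],[0,0,0],0.3],
    [[0,0,0],[0,0,0],0.3],
    [[0,0,0],[0,0,0],0.3],
    [[0,0,0],[0,0,0],0.3],
    [[0,0,0],[0,0,0],0.3],
    [[0,0,0],[0,0,0],0.3],
    [[0,0,0],[0,0,0],0.3],
    [[0,0,0],[0,0,0],0.3],
  ],
  newtons=50,
)

```text
clock: 12.98
position: [0.4856, 0.2719, 0.0439]
ee_rot: [0.308, 3.126, 0.0]
force: [0.3, 0.4, 0.1]
width: 0.415
gripper_force: 50.0
```

Gripped at 38–40 mm opening and 50 N. Lifting slowly.

Call:
jog_arm(
  rows=[
    [[0,0,0.3],[0,0,0],0.3],
    [[0,0,0.8],[0,0,0],0.3],
    [[0,0,1.5],[0,0,0],0.3],
    [[0,0,2.5],[0,0,0],0.3],
    [[0,0,4],[0,0,0],0.3],
    [[0,0,5.5],[0,0,0],0.3],
    [[0,0,7],[0,0,0],0.3],
    [[0,0,7],[0,0,0],0.3],
  ],
)

```text
clock: 13.98
position: [0.4865, 0.2725, 0.1155]
ee_rot: [0.308, 3.124, 0.003]
force: [-0.7, -0.6, -1.9]
width: 0.416
gripper_force: 50.0
```

```bash
python3 - <<'E'
from m import *
s=arm.observe();print(s['clock'],s['position'],s['force'],s['width'],s['gripper_force'])
for n in('side','scene','wrist'):
    d=grab(n);vv,uu=np.nonzero(mask(d,'cu'));P=np.array([dep(d,u,v) for u,v in zip(uu,vv)])
    k=(P[:,2]>.05)&(P[:,0]>.4)&(P[:,0]<.75)&(abs(P[:,1]-.25)<.1);P=P[k]
    if len(P)<20: print(n,len(P));continue
    t=P[:,0]*.981-P[:,1]*.191
    A=np.polyfit(t,P[:,2],1);print(n,len(P),'slope',A[0],'t',t.min(),t.max(),'z ends',np.polyval(A,[t.min(),t.max()]))
    cv2.imwrite(f'pics/k_{n}.png',d['img'][:,:,::-1])
E
```

```text
13.975 [0.4864905  0.27250394 0.1155251 ] [-0.67763357 -0.62704891 -1.93881431] 0.4158156450484721 49.97293174266815
side 175 slope -0.051785907980534306 t 0.44972714251114454 0.5778188696562269 z ends [0.16040348 0.15377013]
scene 695 slope -0.047804967919969465 t 0.42338232535248455 0.5801864642914476 z ends [0.16431024 0.15681422]
wrist 5249 slope -0.3005473292069864 t 0.3592159452445868 0.4533213620094969 z ends [0.18478973 0.1565066 ]
```

View pics/k_side.png

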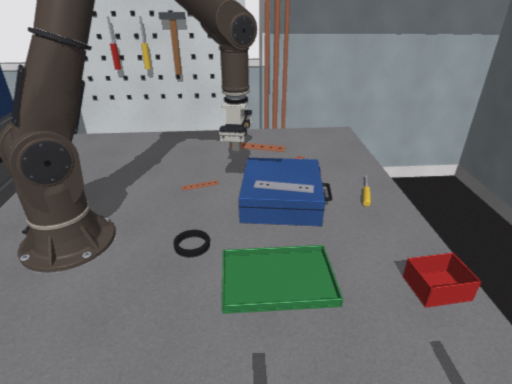

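The bar is held firmly over the case, drooping about 3°, and the plate on the lid is untouched. Carrying it to the tray and turning it +11° to line up.

Call:
jog_arm(
  rows=[
    [[0.1,-1.5,0.5],[0,0,1],0.3],
    [[0.2,-4.5,1],[0,0,2],0.3],
    [[0.4,-8.5,1],[0,0,3.5],0.3],
    [[0.6,-12.5,1],[0,0,5],0.3],
    [[0.8,-16.5,1],[0,0,6.5],0.3],
    [[1,-20.5,1],[0,0,8],0.3],
    [[1.1,-24.5,1],[0,0,9.5],0.3],
    [[1.3,-28.5,1],[0,0,11],0.3],
  ],
)

```text
clock: 15.12
position: [0.498, -0.0144, 0.1233]
ee_rot: [-0.005, -3.14, 0.0]
force: [0.7, 0.5, -1.6]
width: 0.422
gripper_force: 50.0
```

Call:
jog_arm(
  rows=[
    [[0.1,-4,0],[0,0,0],0.3],
    [[0.3,-8,0],[0,0,0],0.3],
    [[0.4,-12,0],[0,0,0],0.3],
    [[0.6,-15,0],[0,0,0],0.3],
    [[0.7,-17,0],[0,0,0],0.3],
    [[0.7,-17.7,0],[0,0,0],0.3],
    [[0.7,-17.7,0],[0,0,0],0.3],
    [[0.7,-17.7,0],[0,0,0],0.3],
  ],
)

```text
clock: 16.12
position: [0.5056, -0.1887, 0.1237]
ee_rot: [-0.004, -3.141, -0.001]
force: [0.3, 0.4, -1.5]
width: 0.417
gripper_force: 50.0
```

```bash
cat > bar.py <<'E'
from m import *
s=arm.observe();print(s['clock'],s['position'],s['ee_rot'],s['force'],s['width'],s['gripper_force'])
for n in('side','scene'):
    d=grab(n);vv,uu=np.nonzero(mask(d,'cu'));P=np.array([dep(d,u,v) for u,v in zip(uu,vv)])
    P=P[(P[:,0]>.4)&(P[:,0]<.75)&(abs(P[:,1]+.19)<.12)&(P[:,2]<.3)]
    if len(P)<20: print(n,len(P));continue
    A=np.polyfit(P[:,0],P[:,2],1);x=P[:,0];print(n,len(P),'slope',A[0],'yaw',np.degrees(np.arctan(np.polyfit(x,P[:,1],1)[0])),'y',P[:,1].mean(),'x',x.min(),x.max(),'z ends',np.polyval(A,[x.min(),x.max()]))
    cv2.imwrite(f'pics/t{s["clock"]:.1f}_{n}.png',d['img'][:,:,::-1])
    vv,uu=np.nonzero(mask(d,'green'));P=np.array([dep(d,u,v) for u,v in zip(uu,vv)]);P=P[(P[:,0]>.4)&(P[:,0]<.75)&(P[:,2]<.05)]
    q=P[(abs(P[:,0]-.573)<.1)&(abs(P[:,1]+.19)<.07)];print('floor z',np.median(q[:,2]),'tray',cv2.minAreaRect((P[:,:2]*1000).astype(np.float32)))
E
python3 bar.py
```

```text
16.125 [ 0.50560762 -0.18872667  0.12372486] [-4.36028732e-03 -3.14114969e+00 -1.13223862e-03] [ 0.28352659  0.39119315 -1.51945123] 0.41694053798826797 49.973010420799255
side 454 slope -0.04886227602432698 yaw 1.2410155028947532 y -0.19026938521594539 x 0.5526248805769258 0.6600216919349224 z ends [0.16789811 0.16265045]
floor z 0.002297876657121445 tray ((570.0867309570312, -190.5361785888672), (267.26171875, 193.5565948486328), 0.6143611669540405)
scene 1488 slope -0.04963850134114195 yaw 0.0769456629012713 y -0.18846003016200175 x 0.48546867106766795 0.6614646254492483 z ends [0.17473381 0.16599763]
floor z 0.005789953513294255 tray ((563.94580078125, -188.47109985351562), (190.00534057617188, 284.7462158203125), 89.98762512207031)
```

Call:
jog_arm(
  rows=[
    [[0,0,-2.5],[0,1,0],0.3],
    [[0,0,-5],[0,2,0],0.3],
    [[0,0,-7.5],[0,3.4,0],0.3],
    [[0,0,-9.5],[0,3.4,0],0.3],
    [[0,0,-11.2],[0,3.4,0],0.3],
    [[0,0,-12.5],[0,3.4,0],0.3],
    [[0,0,-13.2],[0,3.4,0],0.3],
    [[0,0,-13.2],[0,3.4,0],0.3],
  ],
)

```text
clock: 17.23
position: [0.5055, -0.19, -0.0082]
ee_rot: [-0.007, -3.082, -0.0]
force: [0.0, -0.4, -0.8]
width: 0.417
gripper_force: 50.0
```

```bash
python3 bar.py
```

```text
17.225 [ 0.50549966 -0.19002463 -0.00821142] [-6.61658612e-03 -3.08193803e+00 -1.52456713e-05] [ 0.01747099 -0.37752035 -0.8191215 ] 0.4165423655687283 49.97273504734039
side 463 slope -0.10784017786119021 yaw 0.4680686979740524 y -0.19152903969450688 x 0.5595736532632601 0.6620534100932459 z ends [0.0325216  0.02147017]
floor z 0.0022937272136356324 tray ((570.3532104492188, -190.52584838867188), (267.0233459472656, 192.44412231445312), 0.3735295832157135)
scene 1103 slope -0.10728217202501464 yaw 0.3787968961161155 y -0.1892703101647789 x 0.5039838733505217 0.6631491440676234 z ends [0.04238788 0.02531228]
floor z 0.005756668325300307 tray ((573.8900146484375, -189.25503540039062), (264.422607421875, 188.49745178222656), 0.461037278175354)
```

Call:
jog_arm(
  rows=[
    [[0,0,-0.4],[0,0,0],0.3],
    [[0,0,-0.8],[0,0,0],0.3],
    [[0,0,-1.1],[0,0,0],0.3],
    [[0,0,-1.3],[0,0,0],0.3],
    [[0,0,-1.3],[0,0,0],0.3],
  ],
)

```text
clock: 17.95
position: [0.5055, -0.1901, -0.0212]
ee_rot: [-0.007, -3.082, 0.0]
force: [-0.9, -0.1, -1.3]
width: 0.413
gripper_force: 50.0
```

Call:
jog_arm(
  rows=[
    [[0,0,-0.1],[0,0,0],0.3],
    [[0,0,-0.1],[0,0,0],0.3],
  ],
)

```text
clock: 18.2
position: [0.5056, -0.1901, -0.0221]
ee_rot: [-0.007, -3.082, 0.0]
force: [-0.2, 0.5, -2.6]
width: 0.415
gripper_force: 50.0
```

Call:
jog_arm(
  rows=[
    [[0,0,-0.1],[0,0,0],0.3],
    [[0,0,-0.1],[0,0,0],0.3],
  ],
)

```text
clock: 18.45
position: [0.5056, -0.19, -0.0231]
ee_rot: [-0.007, -3.082, 0.0]
force: [-0.2, 0.6, -2.6]
width: 0.416
gripper_force: 50.0
```

Call:
jog_arm(
  rows=[
    [[0,0,-0.1],[0,0,0],0.3],
    [[0,0,-0.1],[0,0,0],0.3],
  ],
)

```text
clock: 18.7
position: [0.5057, -0.1901, -0.0239]
ee_rot: [-0.007, -3.082, 0.0]
force: [0.0, 0.4, 1.0]
width: 0.417
gripper_force: 51.1
```

Call:
jog_arm(
  rows=[
    [[0,0,-0.1],[0,0,0],0.3],
    [[0,0,-0.1],[0,0,0],0.3],
  ],
)

```text
clock: 18.95
position: [0.5057, -0.1901, -0.0242]
ee_rot: [-0.007, -3.083, -0.0]
force: [-2.7, 2.0, 11.1]
width: 0.419
gripper_force: 56.6
```

```bash
python3 bar.py
```

```text
18.95 [ 0.50571147 -0.19008558 -0.02423107] [-6.78939029e-03 -3.08265149e+00 -4.74702624e-05] [-2.70670559  1.97626072 11.06764437] 0.4187584899144496 56.573182960332815
side 458 slope -0.1079370506387153 yaw 0.13999821709469604 y -0.19137340709360132 x 0.5598130667810708 0.6616497084893996 z ends [0.0164806  0.00548865]
floor z 0.002261869780313286 tray ((570.4172973632812, -190.56329345703125), (266.8468933105469, 193.66493225097656), 0.2376454919576645)
scene 1057 slope -0.10704968072930016 yaw 0.5470349882423374 y -0.1893797888552985 x 0.5028572900040875 0.6630757062221813 z ends [0.026113   0.00896167]
floor z 0.005770005520336741 tray ((576.3123779296875, -189.21292114257812), (259.42791748046875, 188.42251586914062), 0.3720579743385315)
```

The tips and the bar's far end are on the tray floor. I'll ease the grip first, then open in small steps.

Call:
jog_arm(
  rows=[
    [[0,0,0.1],[0,0,0],0.3],
    [[0,0,0.1],[0,0,0],0.3],
    [[0,0,0.1],[0,0,0],0.3],
  ],
  newtons=3,
)

```text
clock: 19.42
position: [0.5059, -0.1901, -0.024]
ee_rot: [-0.007, -3.083, 0.0]
force: [-0.3, 0.4, 2.1]
width: 0.434
gripper_force: 4.6
```

Call:
jog_arm(
  rows=[
    [[0,0,0],[0,0,0],0.44],
    [[0,0,0],[0,0,0],0.46],
    [[0,0,0],[0,0,0],0.5],
    [[0,0,0],[0,0,0],0.6],
    [[0,0,0],[0,0,0],0.7],
    [[0,0,0],[0,0,0],0.7],
  ],
)

```text
clock: 20.18
position: [0.5057, -0.1901, -0.024]
ee_rot: [-0.007, -3.082, 0.0]
force: [-0.5, 0.2, 5.1]
width: 0.693
gripper_force: 2.1
```

Call:
jog_arm(
  rows=[
    [[0,0,1],[0,0,0],0.7],
    [[0,0,3],[0,0,0],0.7],
    [[0,0,6],[0,0,0],0.7],
    [[-2,0,10],[0,0,0],0.7],
    [[-6,0,15],[0,0,0],0.7],
    [[-8,0,19],[0,0,0],0.7],
    [[-8,0,22],[0,0,0],0.7],
    [[-8,0,22],[0,0,0],0.7],
  ],
)

```text
clock: 21.18
position: [0.4266, -0.1905, 0.1984]
ee_rot: [-0.007, -3.087, 0.001]
force: [-0.7, 0.8, -0.7]
width: 0.699
gripper_force: 0.0
```

```bash
python3 bar.py; cp pics/t*_scene.png /tmp; cp $(ls -t pics/t*_scene.png|head -1) pics/final.png
```

```text
21.175 [ 0.42656358 -0.19047638  0.19843432] [-7.05882829e-03 -3.08678579e+00  1.49407700e-03] [-0.67313995  0.7503986  -0.71905732] 0.6992510905669566 0.0
side 833 slope -0.002081820460825478 yaw 0.5530634035476678 y -0.19196270483513786 x 0.4841635074306795 0.6618237642456867 z ends [0.00543524 0.00506539]
floor z 0.002240988919164577 tray ((570.5301513671875, -190.38687133789062), (267.05047607421875, 193.25125122070312), 0.31173771619796753)
scene 1216 slope 0.0006186374381037093 yaw 0.46729083622007017 y -0.1900746062291521 x 0.4844958171383267 0.6630794147333048 z ends [0.00866959 0.00878007]
floor z 0.005788113883025692 tray ((572.17041015625, -189.27728271484375), (268.24066162109375, 188.4091033935547), 0.19786830246448517)
```

View pics/final.png

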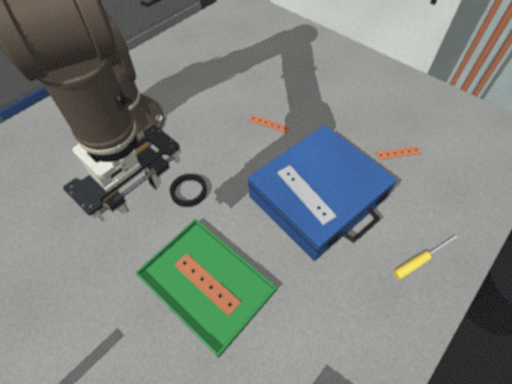

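The bar lies flat in the tray at (207,285), the plate is still on the lid at (306,194), and the gripper is clear of everything.

```bash
python3 -c "
from cell import arm
print(arm.sign_off())"
```

```text
the job is handed in; nothing more can be done
None
```

The copper bar lies flat in the green tray, the steel plate is where it was on the lid, and the job was handed in at about 21 s; at release the bar's far end was down and the gripped end about 18 mm above the tray floor.

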